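# Hang the ear defenders over the bench rail

## Task

Somebody has left the ear defenders from the centrifuge standing on the lab bench. Pick them up by their top bow and hang them over the middle of the steel bar, so that the head pad rests on the bar with one cup hanging on either side and the bench clear below; lower them on, do not drop them. Leave the smaller telephone headset and the tube rack where they stand.

Things in the scene. Friction and masses are not known exactly. Their poses are not given: they have to be found in the camera images.
- ear_defenders_bow (a point): Centre of the bow's flat top (66 long x, 30 wide y, 12 mm thick), 168 mm above the cups' underside. Rigid ear defenders standing on two grey cups: 180 wide (x, cup to cup), 74 deep, 174 mm tall, 0.28 kg, half-turn symmetric, z up. Grip across the 30 mm (along y). Under the bow a 37 mm gap, then the arched head pad, its underside 50 mm below this point. 88 mm between the cups, which are 85 mm tall.
- rail_mid (a point): Middle of the bar's centre line, 134 mm above the bench. Fixed steel frame: round bar, diameter 22, length 280 mm along y, on two end posts. The ear defenders hang with their y along the bar, their bow point then 61 mm above this point, cups 27 mm off the bench. Cups must be above the bar's top (145 mm) while brought over it.
- headset_band (a point): Telephone headset, a bystander: smaller, slimmer arch with small cups, one thin band without head pad, and a microphone boom; 150 mm wide (x, cup to cup), 144 mm tall, standing. This point is the top middle of its band, 141 mm above the bench.
- tube_rack: Steel tube rack with stoppered tubes, a bystander: 62 mm (x) by 200 mm (y), 84 mm tall. Origin at the centre of its underside.
Things that resemble listed ones, but are neither listed nor needed, are in the scene too. Leave any green, orange or purple look-alike of the part that bears ear_defenders_bow alone.

How it is judged (in metres and radians):
At the end, for the whole second after the job is handed in: The ear defenders hang still on the bar by their head pad, a cup on either side: bow point 45 to 72 mm above the bar's centre line, within 35 mm across it and 50 mm along it from the middle, y axis within 0.4 rad of the bar, tilted under 0.35 rad (z of ear_defenders_bow in the frame of rail_mid between 0.045 and 0.072 m and x of ear_defenders_bow in the frame of rail_mid between -0.035 and 0.035 m and y of ear_defenders_bow in the frame of rail_mid between -0.05 and 0.05 m and angle between the y axis of ear_defenders_bow and the y axis of rail_mid, either way round below 0.4 rad and angle between ear_defenders_bow's own z axis and vertical below 0.35 rad and linear speed of ear_defenders below 0.03 m/s); the robot touches nothing.
It fails at once if the ear defenders are dropped or slammed onto the bar (faster than 0.7 m/s in the last 40 mm, as after a drop of more than 25 mm) (horizontal distance between ear_defenders_bow and rail_mid below 0.12 m and z of ear_defenders_bow in the frame of rail_mid below 0.1 m and linear speed of ear_defenders above 0.7 m/s).
It fails at once if the telephone headset is moved by more than 30 mm (distance of headset_band from where it was at the start of the episode above 0.03 m).
It fails at once if the tube rack is moved by more than 30 mm (distance of tube_rack from where it was at the start of the episode above 0.03 m).
It also fails if it takes over 38 s, if anything falls off the work surface, if the arm or the gripper's body presses on something with over 40 N, if the wrist force passes 120 N, or if a joint passes its speed limit or range.

## Robot

A 6-joint arm with a two-finger parallel gripper is mounted at the origin on the work surface. World frame = base frame: x ahead of the robot, y to its left, z up, the work surface at z = 0. Lengths are in mm, angles in rad, forces in N, time in s.
With the tool pointing down it reaches from about 350 to 850 mm from the base axis. Payload 8.1 kg.
Tool frame: the origin (TCP) lies midway between the tips of the shut fingers; the grasp point (between the pads) lies 19 mm behind it; z points along the fingers, y is the line along which they close (so a half turn about z gives the same grasp; the last joint's range is limited). The gripper opens to 85 mm and grips with 20 to 120 N. Pads are 22 mm wide; open, the fingers measure 114 mm over their backs; the gripper's body (76 mm by 85 mm) begins 54 mm behind the grasp point. The pads swing forward as they close: fully open they stand 13 mm farther back than shut.
Start: joints at [1.034, 0.13, 1.488, -0, 1.523, -0.085], TCP at [261.932, 539.812, 231.292] pointing down, gripper open.
Joint ranges: [-2.96, 2.96], [-0.89, 2.26], [0.02, 2.5], [-1.34, 4.48], [0, 2.73], [-2.66, 2.66]. Speed limits (rad/s): [2.39, 2.39, 2.79, 3.14, 3.14, 3.14].

## Interface

Orientations are given as a unit quaternion [w, x, y, z].
In Python, from bench import arm, eyes gives the robot as it stands.
- The arm moves only by the shell command python3 -m jog 'ROWS' [OPENING]. ROWS is JSON, one flat list of numbers, 4 for each row, row after row: the shift along the world's x, y, z in cm, then the turn about the world's z in degrees. A call has 1 to 5 rows; each row shifts and turns the commanded pose from where the row before left it; what a row does not reach is not made up. A row lasts 1/10 s, in which the tool goes at most 50 mm and 8.59 degrees, less where a joint would pass 70% of its speed; a pose out of reach is approached as far as the arm can. A call is refused whole if a number of a shift passes 5 or a number of a turn 8.59, either way. A call with a gripper value outside its range is refused whole. OPENING is the opening, from 0 (shut) to 1 (fully open), set as the call begins (- or left out, the last holds). The fingers move at their own pace and stop on an object; the grip force is fixed at half the most. Time passes only in rows, so rows that do not move let the fingers close. It gives the time, the measured TCP pose, the force, the opening and the grip force at its end, in the units of the state.
- arm.observe(): the state, without advancing time (a new reading comes with each control period).
- eyes.camera(name): name is "side" or "top"; returns a dict with "image" (480x640x3 uint8, red, green, blue), "fx", "fy", "cx", "cy" (pixels), "k1" (the pictures are not rectified: a ray, as slopes to the right and down, at radius r is drawn at 1 + k1 r^2 times it, then the intrinsics apply), "R" (3x3) and "t" (3): a world point X has camera coordinates R X + t. Camera axes: x right, y down, z forward; pixel columns grow to the right and rows downward; lengths in mm; the calibration is good to about 2 mm. A picture is of the moment at which its call begins. There is no depth.
- arm.hand_in(): hands the job in; it is judged then, once.
The state is a dict: "time": time; "joint_positions": joint angles; "qd": joint speeds; "joint_efforts": joint torques, N m; "tcp_pos": TCP position; "eef_rot": TCP orientation; "contact_force": force on the tool from outside, world axes, zero at the start; "torque": the same for the moment, N m; "grip_width": opening from 0.0 (shut) to 1.0 (fully open); "gripper_force": force on a finger pad.
Only numpy, scipy, OpenCV 4.12 (cv2) and the standard library are available. Lean on these libraries where they do the work, as an engineer would, in place of code of your own. Each camera call takes 0.05 s, during which the arm holds its last target. There are 200 camera calls.

## Working session

There is one attempt and no reset: what is moved stays moved. The work goes in short steps, Python scripts to look and compute and a shell command to move; the robot and the scene stay as the last step left them, time stands still between calls to the robot, and variables do not carry over. Pictures are saved under pics/ and viewed, at most 11 in all, crops included, and the job is handed in when it is done.

```bash
mkdir -p pics; cat > h.py <<'E'
import numpy as np, cv2
from bench import arm, eyes
def K(c): return np.array([[c["fx"],0,c["cx"]],[0,c["fy"],c["cy"]],[0,0,1.]])
def ray(c,u,v):
    d=np.array([c["k1"],0,0,0,0.])
    p=cv2.undistortPoints(np.array([[[u,v]]],float),K(c),d)[0,0]
    R=np.array(c["R"]);t=np.array(c["t"])
    return -R.T@t, R.T@np.array([p[0],p[1],1.])
def plane(c,u,v,z):
    o,d=ray(c,u,v); return o+d*(z-o[2])/d[2]
def tri(c1,p1,c2,p2):
    o1,d1=ray(c1,*p1);o2,d2=ray(c2,*p2)
    s=np.linalg.lstsq(np.c_[d1,-d2],o2-o1,rcond=None)[0]
    a=o1+s[0]*d1;b=o2+s[1]*d2
    return (a+b)/2,np.linalg.norm(a-b)
def proj(c,X):
    return cv2.projectPoints(np.array(X,float).reshape(-1,1,3),cv2.Rodrigues(np.array(c["R"]))[0],np.array(c["t"],float),K(c),np.array([c["k1"],0,0,0,0.]))[0][:,0]
def save(c,n): cv2.imwrite(n,c["image"][:,:,::-1])
E
python3 - <<'E'
from h import *
for n in("top","side"):
    c=eyes.camera(n);save(c,f"pics/{n}0.png")
    print(n,c["fx"],c["k1"],-np.array(c["R"]).T@c["t"],np.array(c["R"])[2])
E
```

```text
top 581.0311468590025 -0.13955084491833822 [ 482.47148268  -91.92125993 1505.57981447] [ 0.07907483 -0.00378706 -0.99686149]
side 471.7886653751408 -0.1112408049244646 [ 451.50340282 -916.33875262  987.18075657] [ 0.10516176  0.68686263 -0.71913888]
```

View pics/top0.png

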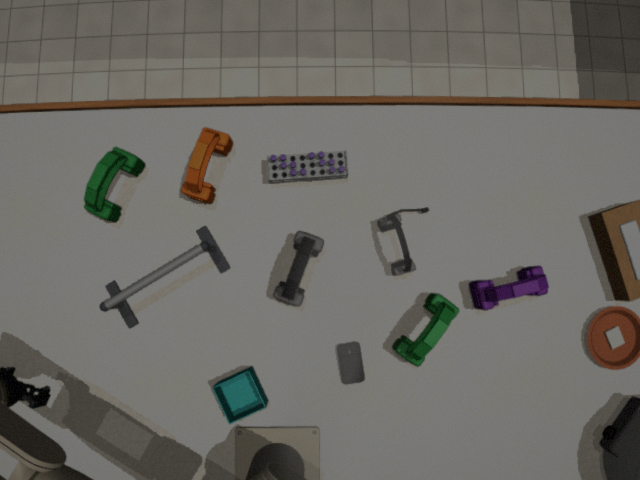

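View pics/side0.png

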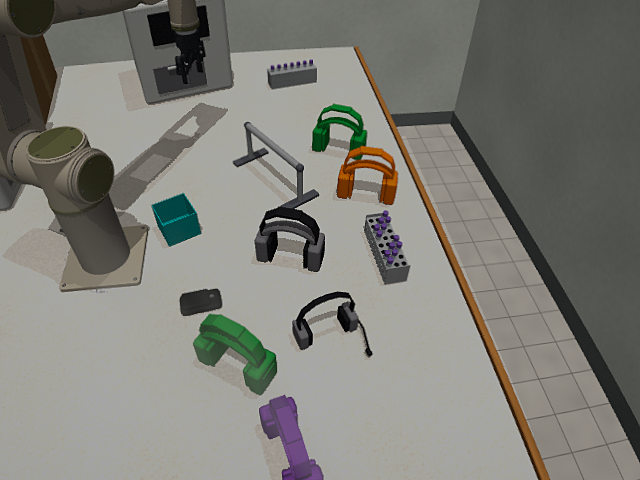

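The grey ear defenders are at about (299,268) in top and (290,240) in side. The bar runs (106,306)–(207,236) in top and (249,126)–(299,170) in side. I'll zoom in on both.

```bash
python3 - <<'E'
from h import *
t=cv2.imread("pics/top0.png");s=cv2.imread("pics/side0.png")
def crop(i,x,y,w,h): return cv2.resize(cv2.convertScaleAbs(i[y:y+h,x:x+w],alpha=1.7),(400,300),interpolation=cv2.INTER_CUBIC)
cv2.imwrite("pics/m1.png",np.vstack([np.hstack([crop(t,240,220,120,90),crop(t,90,220,160,120)]),np.hstack([crop(s,240,195,100,75),crop(s,230,110,100,75)])]))
E
```

```text
(no output)
```

View pics/m1.png

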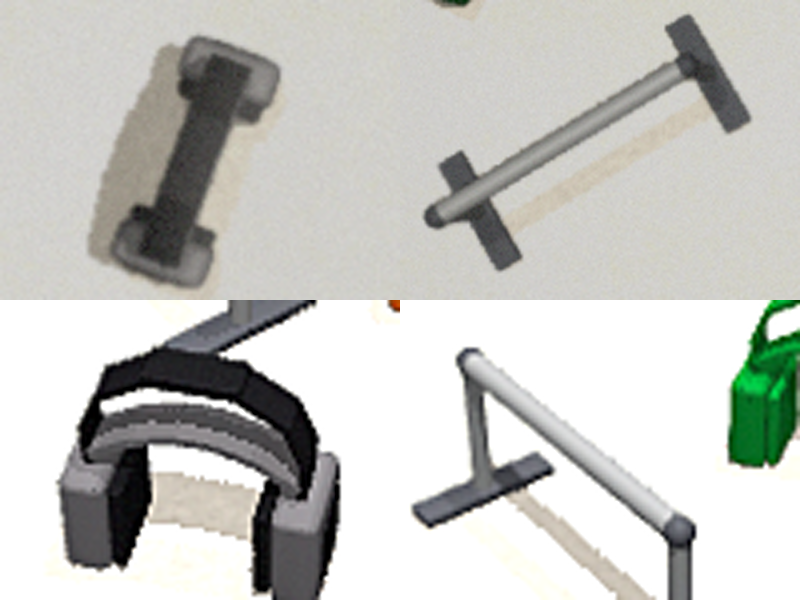

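In the crops, the flat bow top's centre is near side (291.8,213) and top (299,266.5). The bar's end caps are at top (104,306.4) and (205.2,246), and at side (247.3,124.3) and (300.5,167.8).

```bash
python3 - <<'E'
from h import *
np.set_printoptions(precision=1,suppress=True)
T=eyes.camera("top");S=eyes.camera("side")
print("bow",tri(T,(299,266.5),S,(291.8,213.2)),plane(T,299,266.5,174),plane(S,291.8,213.2,174))
e=[]
for a,b in (((104,306.4),(247.3,124.3)),((205.2,246),(300.5,167.8))):
    print("bar",tri(T,a,S,b),plane(T,*a,134),plane(S,*b,134)); e.append((plane(T,*a,134)+plane(S,*b,134))/2)
d=e[1]-e[0];print("mid",(e[0]+e[1])/2,np.linalg.norm(d),"bar ang",np.degrees(np.arctan2(d[1],d[0])))
# bow long axis from dark band in top
g=T["image"].max(2); m=((g<75)).astype(np.uint8); 
for h in (50,60,70):
    m=(g[225:310,265:330]<h).astype(np.uint8)
    n,l,st,ce=cv2.connectedComponentsWithStats(m)
    i=1+st[1:,4].argmax(); print(h,st[i],ce[i]+[265,225],cv2.minAreaRect(np.argwhere(l==i)[:,::-1].astype(np.float32)))
a=plane(T,240+228*.3,220+57*.3,110);b=plane(T,240+162*.3,220+260*.3,110);d=a-b
print("ends",a,b,(a+b)/2,"x-axis ang",np.degrees(np.arctan2(d[1],d[0])))
s=arm.observe();print(s["tcp_pos"],s["eef_rot"],s["grip_width"],s["time"])
E
```

```text
bow (array([521.4, -65.1, 172.8]), np.float64(9.290210821303647)) [516.7 -64.8 174. ] [525.9 -66.5 174. ]
bar (array([427.4, 401.7, 139.6]), np.float64(4.543498410484521)) [424.9 403.8 134. ] [429.6 410.1 134. ]
bar (array([570.9, 157.6, 137.6]), np.float64(6.336195303814586)) [568.  158.5 134. ] [574.6 162.2 134. ]
mid [499.3 283.7 134. ] 285.5937661319669 bar ang -59.70984328595659
50 [ 10  12  40  63 933] [296.2 268.5] ((32.75309753417969, 43.10354232788086), (25.957386016845703, 64.66207885742188), 22.2490234375)
60 [   8   11   47   68 1152] [296.2 269.1] ((31.945205688476562, 44.979454040527344), (27.972837448120117, 69.52245330810547), 20.556045532226562)
70 [   8    6   48   75 1342] [296.3 268.9] ((32.760276794433594, 43.47260665893555), (29.143247604370117, 73.61888885498047), 20.556041717529297)
ends [588.9 -86.7 110. ] [443.1 -38.1 110. ] [516.  -62.4 110. ] x-axis ang -18.4395167188165
[261.7 539.5 230.6] [-0.   0.2  1.  -0. ] 1.0025896739756035 0.2
```

```bash
python3 -m jog '[1.5,-3.5,0.5,0, 1.7,-4.2,0.5,0, 1.7,-4.2,0,0, 1.7,-4.2,0,0, 1.7,-4.2,0,0]' 1; python3 -m jog '[1.7,-4.2,0,0, 1.7,-4.2,0,0, 1.7,-4.2,0,0, 1.7,-4.2,0,0, 1.7,-4.2,0,0]'; python3 -m jog '[1.7,-4.2,0,0, 1.7,-4.2,0,0, 1.7,-4.2,0,0, 1.5,-3.2,0,0, 0,0,0,0]'
python3 - <<'E'
from h import *
from scipy.spatial.transform import Rotation as Ro
np.set_printoptions(precision=2,suppress=True)
S=eyes.camera("side");T=eyes.camera("top")
s=arm.observe();q=np.array(s["eef_rot"]);M=Ro.from_quat(q[[1,2,3,0]]).as_matrix()
print(s["tcp_pos"],M,"tool y ang",np.degrees(np.arctan2(M[1,1],M[0,1])),s["time"],s["contact_force"])
print(proj(S,s["tcp_pos"]),proj(T,s["tcp_pos"]))
a=S["image"];b=T["image"]
p=proj(S,s["tcp_pos"])[0].astype(int);r=proj(T,s["tcp_pos"])[0].astype(int)
print(p,r)
f=lambda i,c:cv2.resize(cv2.convertScaleAbs(i[c[1]-60:c[1]+60,c[0]-50:c[0]+50,::-1],alpha=1.7),(400,480),interpolation=cv2.INTER_CUBIC)
cv2.imwrite("pics/m2.png",np.hstack([f(a,p),f(b,r)]))
E
```

```text
time: 0.7
tcp_pos: [345.1, 335.2, 241.2]
eef_rot: [0.0, 0.224, 0.975, -0.0]
contact_force: [0.2, 0.3, 0.3]
grip_width: 1.004
gripper_force: 0.0
time: 1.2
tcp_pos: [430.2, 125.1, 241.4]
eef_rot: [0.0, 0.224, 0.975, 0.0]
contact_force: [0.5, -0.0, 0.4]
grip_width: 1.002
gripper_force: 0.0
time: 1.7
tcp_pos: [496.8, -35.0, 240.9]
eef_rot: [0.0, 0.226, 0.974, -0.001]
contact_force: [-0.9, 0.5, -0.1]
grip_width: 0.999
gripper_force: 0.0
[495.75 -31.76 240.87] [[-0.9   0.44 -0.  ]
 [ 0.44  0.9   0.  ]
 [ 0.    0.   -1.  ]] tool y ang 63.996178395266526 1.8 [ 0.26 -0.01  0.24]
[[277.51 184.65]] [[283.22 275.48]]
[277 184] [283 275]
```

View pics/m2.png

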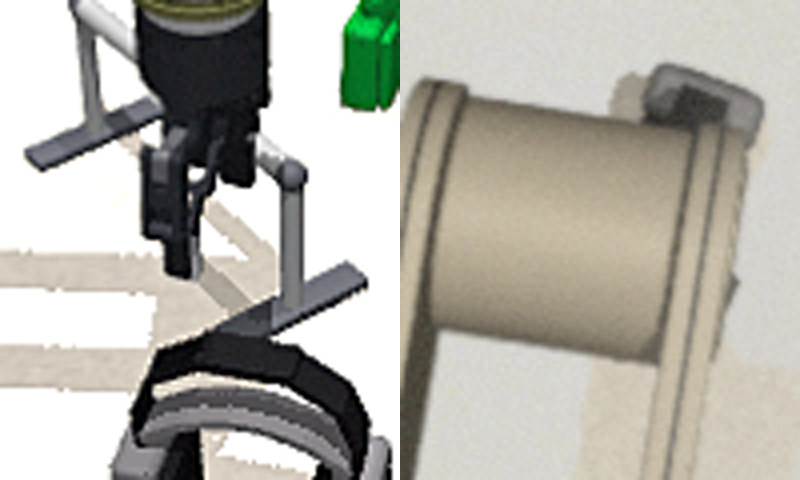

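The side view shows the fingertips at about (272,193) and (287,170), roughly 2 px right of where they should project. So the side view overestimates x by about 4 mm, and I'll grasp at (519,-65) with yaw +7.6°.

```bash
python3 -m jog '[1.2,-1.7,0,4, 1.1,-1.7,0,3.6, 0,0,-3,0, 0,0,-3,0, 0,0,0,0]'; python3 -m jog '[0,0,-1.5,0, 0,0,-1.2,0, 0,0,-0.7,0, 0,0,0,0, 0,0,0,0]'
python3 - <<'E'
from h import *
S=eyes.camera("side")
cv2.imwrite("pics/m3.png",cv2.resize(cv2.convertScaleAbs(S["image"][150:285,220:370,::-1],alpha=1.7),(666,600),interpolation=cv2.INTER_CUBIC))
E
```

```text
time: 2.3
tcp_pos: [515.7, -63.2, 176.6]
eef_rot: [-0.004, 0.158, 0.987, 0.0]
contact_force: [-1.3, 0.1, -1.0]
grip_width: 0.999
gripper_force: 0.0
time: 2.8
tcp_pos: [519.2, -65.2, 147.7]
eef_rot: [0.0, 0.159, 0.987, -0.0]
contact_force: [-0.3, 0.2, 1.1]
grip_width: 1.001
gripper_force: 0.0
```

View pics/m3.png

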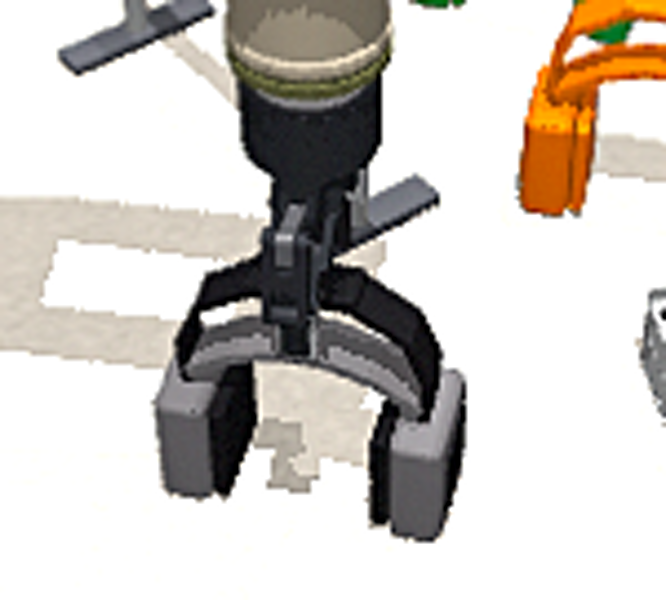

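The near finger (crop x≈295) is in front of the bow's middle (≈300) and the far one is behind it, so I'll close the gripper and lift slightly.

```bash
python3 -m jog '[0,0,0,0, 0,0,0,0, 0,0,0,0, 0,0,0,0, 0,0,0,0]' 0; python3 -m jog '[0,0,0,0, 0,0,0,0, 0,0,0,0, 0,0,0,0, 0,0,0,0]'; python3 -m jog '[0,0,0.5,0, 0,0,1.5,0, 0,0,2.5,0, 0,0,3,0, 0,0,3,0]';python3 -m jog '[0,0,3,0, 0,0,2.5,0, 0,0,1,0, 0,0,0,0, 0,0,0,0]'
python3 - <<'E'
from h import *
S=eyes.camera("side");T=eyes.camera("top")
f=lambda i:cv2.resize(cv2.convertScaleAbs(i[:,:,::-1],alpha=1.7),(400,360),interpolation=cv2.INTER_CUBIC)
cv2.imwrite("pics/m4.png",np.hstack([f(S["image"][100:280,200:400]),f(T["image"][190:370,200:400])]))
E
```

```text
time: 3.35
tcp_pos: [519.3, -65.2, 147.8]
eef_rot: [0.0, 0.159, 0.987, 0.0]
contact_force: [-0.9, 1.1, 2.9]
grip_width: 0.341
gripper_force: 59.9
time: 3.85
tcp_pos: [519.3, -65.2, 147.7]
eef_rot: [0.0, 0.159, 0.987, 0.0]
contact_force: [0.7, 1.4, 5.2]
grip_width: 0.336
gripper_force: 60.2
time: 4.35
tcp_pos: [518.2, -65.2, 253.4]
eef_rot: [-0.001, 0.159, 0.987, -0.0]
contact_force: [1.2, -1.0, -4.0]
grip_width: 0.342
gripper_force: 59.4
time: 4.85
tcp_pos: [518.5, -65.1, 315.9]
eef_rot: [-0.001, 0.159, 0.987, 0.0]
contact_force: [-0.4, 0.2, -4.6]
grip_width: 0.337
gripper_force: 59.4
```

View pics/m4.png

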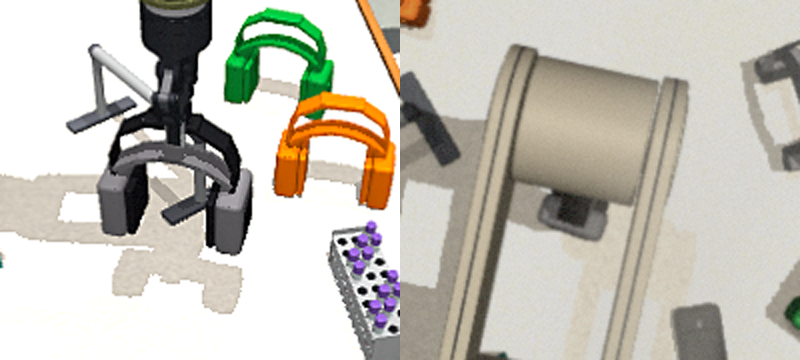

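The grasp is good: width 0.34 (about 29 mm), with the defenders hanging level and the cups at about 170 mm. I'll carry them over the bar by dx -22, dy +349 and yaw +48.7°.

```bash
python3 -m jog '[-0.2,1.5,0.2,3, -0.2,2.5,0.3,4.5, -0.2,3.2,0,4.5, -0.2,3.2,0,4.5, -0.2,3.2,0,4.5]'; python3 -m jog '[-0.2,3.2,0,4.5, -0.2,3.2,0,4.5, -0.2,3.2,0,4.5, -0.2,3.2,0,4.5, -0.2,3.2,0,4.5]'; python3 -m jog '[-0.2,2.5,0,3.2, 0,1.5,0,2, 0,1,0,0, 0,0.3,0,0, 0,0,0,0]';python3 -m jog '[0,0,0,0, 0,0,0,0, 0,0,0,0]'
python3 - <<'E'
from h import *
S=eyes.camera("side");T=eyes.camera("top")
s=arm.observe();print(s["tcp_pos"],s["eef_rot"])
X=[[499.3,283.7,134],np.array(s["tcp_pos"])]
print(proj(S,X),proj(T,X))
f=lambda i:cv2.resize(cv2.convertScaleAbs(i[:,:,::-1],alpha=1.7),(400,480),interpolation=cv2.INTER_CUBIC)
cv2.imwrite("pics/m5.png",np.hstack([f(S["image"][50:230,200:350]),f(T["image"][190:370,80:230])]))
E
```

```text
time: 5.45
tcp_pos: [508.1, 72.7, 321.4]
eef_rot: [-0.001, -0.026, 1.0, 0.0]
contact_force: [0.6, -0.2, -3.1]
grip_width: 0.338
gripper_force: 59.5
time: 5.95
tcp_pos: [497.8, 232.7, 321.3]
eef_rot: [-0.001, -0.221, 0.975, 0.0]
contact_force: [0.4, -0.2, -4.5]
grip_width: 0.337
gripper_force: 59.5
time: 6.45
tcp_pos: [497.0, 283.5, 322.1]
eef_rot: [-0.0, -0.262, 0.965, -0.0]
contact_force: [-0.4, -0.3, -2.9]
grip_width: 0.342
gripper_force: 59.5
time: 6.75
tcp_pos: [497.2, 283.1, 322.4]
eef_rot: [0.0, -0.262, 0.965, -0.0]
contact_force: [-0.8, -0.4, -3.6]
grip_width: 0.341
gripper_force: 59.5
[497.08067824 283.39807089 322.40493102] [ 9.20076451e-05 -2.61943787e-01  9.65083128e-01  3.21171336e-06]
[[271.52554471 145.2933577 ]
 [267.64971239  90.30333018]] [[153.11281995 275.17740382]
 [128.78447665 275.20406837]]
```

View pics/m5.png

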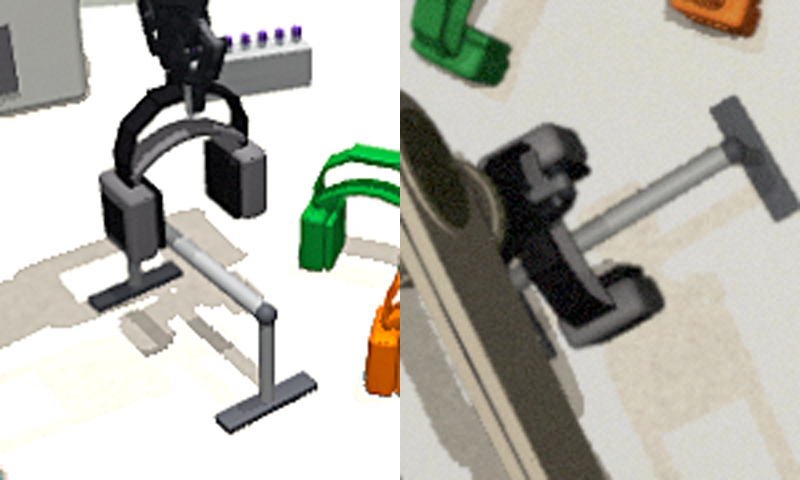

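The defenders are over the bar's middle, and the cup undersides (about crop (135,258) and (235,215) in side) lie either side of the line of the bar. I'll lower in steps and watch the force.

```bash
python3 -m jog '[0,0,-0.8,0, 0,0,-1.5,0, 0,0,-1.7,0, 0,0,-1.2,0, 0,0,-0.3,0]'; python3 -m jog '[0,0,-0.8,0, 0,0,-1.5,0, 0,0,-1.5,0, 0,0,-0.5,0, 0,0,0,0]'
python3 - <<'E'
from h import *
S=eyes.camera("side");T=eyes.camera("top")
print(arm.observe()["contact_force"])
f=lambda i:cv2.resize(cv2.convertScaleAbs(i[:,:,::-1],alpha=1.7),(400,480),interpolation=cv2.INTER_CUBIC)
cv2.imwrite("pics/m6.png",np.hstack([f(S["image"][50:230,200:350]),f(T["image"][190:370,80:230])]))
E
```

```text
time: 7.35
tcp_pos: [495.7, 283.3, 264.1]
eef_rot: [-0.002, -0.262, 0.965, -0.0]
contact_force: [-0.4, -0.1, -2.7]
grip_width: 0.339
gripper_force: 59.5
time: 7.85
tcp_pos: [496.1, 283.4, 222.5]
eef_rot: [-0.001, -0.262, 0.965, -0.0]
contact_force: [-0.3, -0.0, -3.1]
grip_width: 0.34
gripper_force: 59.5
[ 0.8067354   0.81159129 -3.39812012]
```

View pics/m6.png

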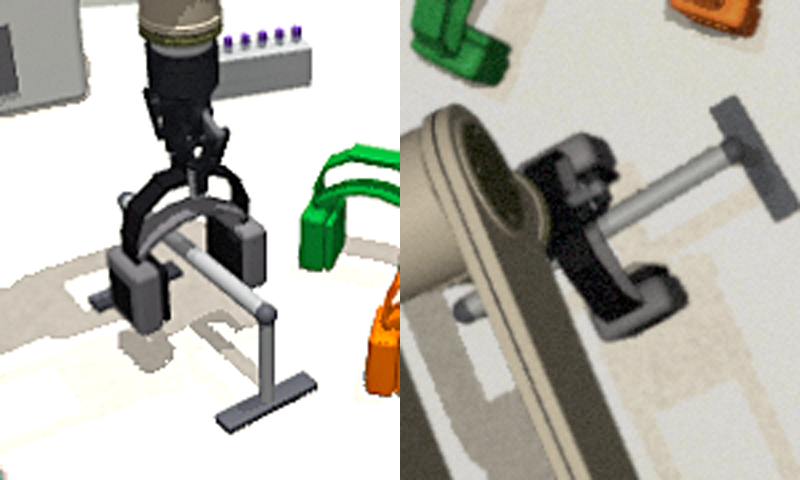

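The bar passes between the cups and under the head pad. I'll lower the last 47 mm gently.

```bash
python3 -m jog '[0,0,-0.8,0, 0,0,-1.2,0, 0,0,-1.2,0, 0,0,-0.6,0, 0,0,0,0]'; python3 -m jog '[0,0,-0.2,0, 0,0,-0.2,0, 0,0,-0.1,0, 0,0,0,0, 0,0,0,0]'; python3 -m jog '[0,0,-0.1,0, 0,0,-0.1,0, 0,0,0,0, 0,0,0,0]'
```

```text
time: 8.45
tcp_pos: [495.9, 283.3, 184.1]
eef_rot: [-0.002, -0.262, 0.965, -0.0]
contact_force: [-0.3, -0.0, -2.8]
grip_width: 0.339
gripper_force: 59.5
time: 8.95
tcp_pos: [497.0, 283.8, 181.5]
eef_rot: [0.0, -0.262, 0.965, 0.0]
contact_force: [0.2, -0.0, -3.3]
grip_width: 0.335
gripper_force: 59.5
time: 9.35
tcp_pos: [496.9, 283.8, 179.2]
eef_rot: [-0.0, -0.262, 0.965, -0.0]
contact_force: [-0.2, -0.2, -3.1]
grip_width: 0.339
gripper_force: 59.5
```

```bash
python3 -m jog '[0,0,-0.1,0, 0,0,-0.1,0, 0,0,0,0, 0,0,0,0]'; python3 -m jog '[0,0,-0.1,0, 0,0,-0.1,0, 0,0,0,0, 0,0,0,0]'; python3 -m jog '[0,0,-0.1,0, 0,0,0,0, 0,0,0,0]'
```

```text
time: 9.75
tcp_pos: [496.9, 283.8, 177.2]
eef_rot: [-0.0, -0.262, 0.965, -0.0]
contact_force: [0.1, 0.4, -3.1]
grip_width: 0.343
gripper_force: 59.5
time: 10.15
tcp_pos: [496.9, 283.8, 175.2]
eef_rot: [-0.0, -0.262, 0.965, 0.0]
contact_force: [0.5, -0.2, -3.9]
grip_width: 0.344
gripper_force: 59.5
time: 10.45
tcp_pos: [497.0, 283.9, 174.4]
eef_rot: [0.0, -0.262, 0.965, 0.0]
contact_force: [0.4, 0.0, -2.9]
grip_width: 0.336
gripper_force: 59.6
```

```bash
python3 -m jog '[0,0,-0.1,0, 0,0,0,0, 0,0,0,0]'; python3 -m jog '[0,0,-0.1,0, 0,0,0,0, 0,0,0,0]'; python3 -m jog '[0,0,-0.1,0, 0,0,0,0, 0,0,0,0]'
python3 - <<'E'
from h import *
S=eyes.camera("side");T=eyes.camera("top")
f=lambda i:cv2.resize(cv2.convertScaleAbs(i[:,:,::-1],alpha=1.7),(400,480),interpolation=cv2.INTER_CUBIC)
cv2.imwrite("pics/m7.png",np.hstack([f(S["image"][80:200,220:320]),f(T["image"][190:370,80:230])]))
E
```

```text
time: 10.75
tcp_pos: [497.3, 284.1, 174.2]
eef_rot: [0.001, -0.262, 0.965, 0.0]
contact_force: [-1.9, 0.8, 4.7]
grip_width: 0.336
gripper_force: 60.4
time: 11.05
tcp_pos: [497.6, 284.4, 174.1]
eef_rot: [0.001, -0.262, 0.965, 0.0]
contact_force: [-2.6, 0.6, 9.2]
grip_width: 0.342
gripper_force: 61.0
time: 11.35
tcp_pos: [497.9, 284.6, 174.0]
eef_rot: [0.002, -0.262, 0.965, 0.0]
contact_force: [-3.7, -0.3, 15.3]
grip_width: 0.338
gripper_force: 61.5
```

View pics/m7.png

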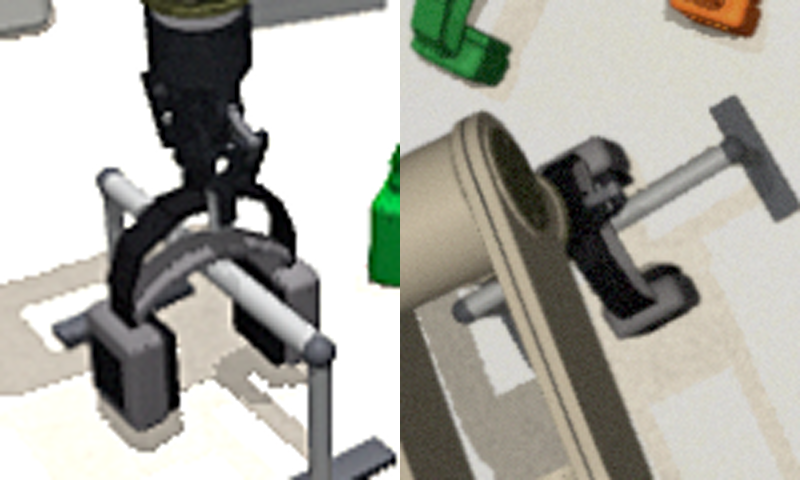

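Contact came at TCP z≈174 mm (174.7 predicted), with the pad on the bar and a cup on either side. I'll ease off 2 mm and open gradually.

```bash
python3 -m jog '[0,0,0.1,0, 0,0,0.1,0, 0,0,0,0, 0,0,0,0]'; python3 -m jog '[0,0,0,0, 0,0,0,0, 0,0,0,0, 0,0,0,0, 0,0,0,0]' 0.45;  python3 -m jog '[0,0,0,0, 0,0,0,0, 0,0,0,0, 0,0,0,0, 0,0,0,0]' 1
python3 - <<'E'
from h import *
S=eyes.camera("side");T=eyes.camera("top")
f=lambda i:cv2.resize(cv2.convertScaleAbs(i[:,:,::-1],alpha=1.7),(400,480),interpolation=cv2.INTER_CUBIC)
cv2.imwrite("pics/m8.png",np.hstack([f(S["image"][80:200,220:320]),f(T["image"][190:370,80:230])]))
E
```

```text
time: 11.85
tcp_pos: [497.4, 284.1, 174.2]
eef_rot: [0.001, -0.262, 0.965, 0.0]
contact_force: [-1.9, 1.3, 7.0]
grip_width: 0.335
gripper_force: 60.6
time: 12.35
tcp_pos: [496.8, 283.7, 173.0]
eef_rot: [-0.0, -0.262, 0.965, -0.0]
contact_force: [-0.1, -0.8, -0.9]
grip_width: 0.45
gripper_force: 0.0
time: 12.85
tcp_pos: [496.9, 283.8, 173.3]
eef_rot: [-0.0, -0.262, 0.965, -0.0]
contact_force: [0.3, -0.6, 1.0]
grip_width: 1.003
gripper_force: 0.0
```

View pics/m8.png

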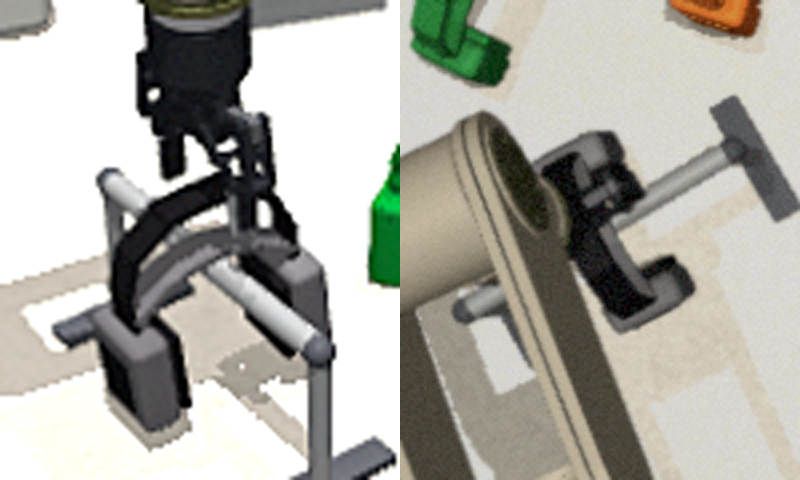

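It's released and hanging by the pad, with a slight tilt or swing about the bar, and the fingers are clear. I'll retract straight up.

```bash
python3 -m jog '[0,0,0.5,0, 0,0,1,0, 0,0,2,0, 0,0,3,0, 0,0,4,0]'; python3 -m jog '[0,0,4,0, 0,0,3,0, -1,0,1,0, -3,0,0,0, -3,0,0,0]'; python3 -m jog '[-1,0,0,0, 0,0,0,0, 0,0,0,0, 0,0,0,0, 0,0,0,0]'
python3 - <<'E'
from h import *
S1=eyes.camera("side")["image"].astype(int)
for k in range(9): S=eyes.camera("side")
T=eyes.camera("top")
print("motion",np.abs(S["image"].astype(int)-S1)[100:200,220:320].max(2).__gt__(60).sum())
f=lambda i:cv2.resize(cv2.convertScaleAbs(i[:,:,::-1],alpha=1.7),(400,480),interpolation=cv2.INTER_CUBIC)
cv2.imwrite("pics/m9.png",np.hstack([f(S["image"][80:200,220:320]),f(T["image"][190:370,80:230])]))
E
```

```text
time: 13.45
tcp_pos: [496.0, 283.4, 278.4]
eef_rot: [-0.001, -0.262, 0.965, -0.0]
contact_force: [0.7, 0.6, -0.2]
grip_width: 0.998
gripper_force: 0.0
time: 13.95
tcp_pos: [426.0, 283.7, 358.5]
eef_rot: [0.0, -0.262, 0.965, 0.0]
contact_force: [-0.6, -0.1, 0.7]
grip_width: 0.999
gripper_force: 0.0
time: 14.45
tcp_pos: [417.5, 283.6, 357.8]
eef_rot: [-0.0, -0.262, 0.965, -0.0]
contact_force: [-0.8, -0.5, -0.7]
grip_width: 0.999
gripper_force: 0.0
motion 1
```

View pics/m9.png

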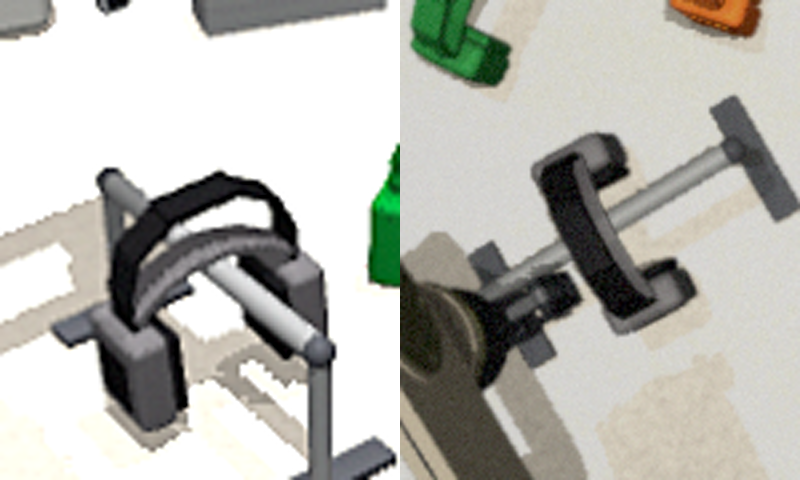

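The defenders hang still on the bar with the gripper clear. A quick numeric check uses the bow top at top (150.5,277) and side (271,131), with cup mid at top (160.5,275.5).

```bash
python3 - <<'E'
from h import *
np.set_printoptions(precision=1,suppress=True)
T=eyes.camera("top");S=eyes.camera("side")
m=np.array([499.3,283.7,0]);a=np.radians(-59.7);y=np.array([np.cos(a),np.sin(a),0]);x=np.array([y[1],-y[0],0])
for n,p in (("topbow",plane(T,150.5,277,195)),("sidebow",plane(S,271,131,195)),("cups",plane(T,160.5,275.5,112)),("tri",tri(T,(150.5,277),S,(271,131))[0])): print(n,p,"across",(p-m)@x,"along",(p-m)@y)
s=arm.observe();print(s["qd"],s["time"])
E
```

```text
topbow [494.4 273.  195. ] across 9.586397763515844 along 6.750148135733063
sidebow [499.6 270.4 195. ] across 6.45397099105516 along 11.681028179204915
cups [498.7 271.5 112. ] across 6.648799057168309 along 10.244884293356122
tri [497.1 273.5 193. ] across 7.060807286350571 along 7.712711162926346
[ 0. -0.  0. -0.  0.  0.] 15.1
```

The bow is 7 mm across and about 8 mm along from the bar's middle, roughly 59 mm above its centre line. Tilt is small and nothing is moving, so I'm handing in.

```bash
python3 -c "
from bench import arm
print(arm.hand_in())"
```

```text
the job is handed in; nothing more can be done
None
```

The ear defenders hang still by their head pad near the middle of the bar (about 7 mm across, 8 mm along), lowered on gently with the gripper clear and the headset and tube rack untouched; I handed the job in at about 15 s, and the hand-in returned no verdict.

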